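# Hang the serving board in the pantry cubby

### The job

Pick up the small wooden serving board and hang it by its slot on the hook deep inside the low wire-topped cubby: tilt it so that it goes in under the roof, feel for the hook, slide the slot over the upturned tip, and leave the board hanging still. Do it gently, with only a light push on the cubby or its hook, and leave the jars, bottles and other things standing where they are.

Things in the scene. Friction and masses are not known exactly. Their poses are not given: they have to be found in the camera images.
- board: Serving board of plain wood, 190 mm long (x), 14 mm thick (z), about 0.14 kg, lying flat on the table. Origin: centre of its underside; +x points to its head, +z up. From x = -95 to +20 mm it is a blade 58 mm wide (y); from x = +20 to +95 mm a narrower head 44 mm wide, with a hanging slot through it.
- board_slot (a point): Centre of the board's hanging slot at half thickness, at x = +65 mm on the board; axes as the board's. The slot goes through the thickness, is 34 mm long (along x) and 14 mm wide (y); the bar beyond it, at the head's end, is 13 mm wide.
- board_blade (a point): A good point to grip the board across its 58 mm width: on the blade at half thickness, 110 mm from the slot's centre, away from the head (x = -45 mm on the board).
- cubby: Fixed low cubby, white wood, wire roof; 180 deep, 320 wide (inside 296), 297 mm high. Origin on the table straight below the middle of its rail; +z up, -x to its open front (front edge x = -135, open back x = +45 mm). Floor top at z = 15 mm. Side boards up to z = 100 mm, corner posts above. A hook sits on its rail.
- roof_front (a point): Middle of the roof's front edge bar, 10 mm thick, 290 mm above the table, 130 mm in front of the rail; axes as the cubby's. The roof's underside is 285 mm above the table; from this bar it runs back over rail and hook, as 6 mm wires along x, 40 mm apart.
- buffer_mid (a point): Middle of a rubber-covered round bar, 10 mm thick, across the cubby along y, 95 mm above the table, 45 mm in front of the rail; axes as the cubby's. It is softly sprung and yields up to 30 mm to the back (+x), to steady what hangs on the hook: the hung board leans on it.
- rail_mid (a point): Middle of the rail, a round bar 10 mm thick across the cubby along y, 215 mm above the table, on its axis; axes as the cubby's. One hook sits on the rail on a carriage 24 x 22 x 28 mm (x, y, z), anywhere within 40 mm to either side of this point: different each time and not measured. It is stiff and stays put under pushes below 40 N.
- hook_zone (a point): The hook's tip if the hook were at the rail's middle (it is up to 40 mm to either side, along y): 65 mm in front of the rail's axis, 20 mm above it; axes as the cubby's. The hook is round steel bar 8 mm thick: a level shank at rail height from 12 to 45 mm in front of the rail's axis, then a tip rising forward at 45 degrees to this point (centre of its round end).
- spice_jar: Small jar, 44 mm across, 65 mm tall, standing on the cubby's floor near its left (+y) side; origin: centre of its underside. Not to be disturbed.
- small_tin: Small tin, 48 mm across, 55 mm tall, standing on the cubby's floor near its right (-y) side; origin: centre of its underside. Not to be disturbed.
- sauce_bottle: Bottle, 60 mm across, 190 mm tall, on the table; origin: centre of its underside. Not to be disturbed.
- mug: White mug, 80 mm across plus handle, 90 mm tall, on the table; origin: centre of its underside. Not to be disturbed.
- food_can: Food can, 74 mm across, 110 mm tall, on the table; origin: centre of its underside. Not to be disturbed.
- carton: Cardboard carton 50 x 100 x 150 mm, on the table; origin: centre of its underside. Not to be disturbed.

How it is judged:
At the end, for the whole second after the job is handed in: The board hangs by its slot on the hook: the slot's centre is 0 to 26 mm below the rail's axis, 8 to 60 mm in front of it and within 55 mm of the rail's middle sideways, the blade (its grip point) hangs more than 90 mm below the rail, and the board is still (under 50 mm/s and 0.5 rad/s) (z of board_slot in the frame of rail_mid between -0.026 and 0 m and x of board_slot in the frame of rail_mid between -0.06 and -0.008 m and y of board_slot in the frame of rail_mid between -0.055 and 0.055 m and z of board_blade in the frame of rail_mid below -0.09 m and linear speed of board below 0.05 m/s and angular speed of board below 0.5 rad/s); the robot touches nothing.
It fails at once if the board pressed on the cubby or its hook with more than 15 N (contact force between board and cubby above 15 N).
It fails at once if the robot pressed on the cubby or its hook with more than 15 N (contact force between any of the arm, the fingers and cubby above 15 N).
It fails at once if a jar, tin, bottle, mug, can or carton moved by more than 30 mm or tipped over (distance of any of spice_jar, small_tin, sauce_bottle, mug, food_can, carton from where it was at the start of the episode above 0.03 m or angle between any of spice_jar, small_tin, sauce_bottle, mug, food_can, carton's own z axis and vertical above 0.5 rad).
It also fails if it takes over 61 s, if anything falls off the work surface, if the arm or the gripper's body presses on something with over 40 N, if the wrist force passes 120 N, or if a joint passes its speed limit or range.

### The arm

A 6-joint arm with a two-finger parallel gripper is mounted at the origin on the work surface. World frame = base frame: x ahead of the robot, y to its left, z up, the work surface at z = 0. Lengths are in m, angles in rad, forces in N, time in s.
With the tool pointing down it reaches from about 0.35 to 0.975 m from the base axis. Payload 4.9 kg.
Tool frame: the origin (TCP) lies on the centre line of the jaws, within the pads' length; the fingertips stand ahead of it and the grasp point (between the pads) is the TCP (manip.tip_extent is the z of the fingertips in the tool frame, in m); z points along the fingers, y is the line along which they close (so a half turn about z gives the same grasp; the last joint's range is limited). The gripper opens to 85 mm and grips with 20 to 120 N. Pads are 22 mm wide; open, the fingers measure 114 mm over their backs; the gripper's body (76 mm by 85 mm) begins 54 mm behind the grasp point. The pads swing forward as they close: fully open they stand 13 mm farther back than shut.
Start: joints at [-1.348, 0.053, 1.613, -0, 1.476, -0.119], TCP at [0.209, -0.589, 0.25] pointing down, gripper open.
Joint ranges: [-3.01, 3.01], [-1.01, 2.22], [0.06, 2.58], [-1.02, 4.17], [0.09, 2.62], [-3.14, 3.14]. Speed limits (rad/s): [2.57, 2.57, 3.14, 3.14, 3.14, 3.14].

### API

Orientations are given as a unit quaternion [w, x, y, z].
In Python, from plant import manip gives the robot as it stands. The module is installed in compiled form; this text tells all that it offers.
- The arm moves only by the shell command python3 -m crank 'ROWS'. ROWS is a JSON list of rows, 1 to 5 of them, each of 7 numbers: the opening from 0.0 (shut) to 1.0 (fully open), then dx, dy, dz in m, then a rotation vector rx, ry, rz in rad; each row shifts and turns the commanded pose from where the row before left it, along the tool's axes as they then stand; what a row does not reach is not made up. A row lasts 1/8 s, in which the tool goes at most 0.0625 m and 0.188 rad, less where a joint would pass 70% of its speed; a pose out of reach is approached as far as the arm can. The fingers move at their own pace and stop on an object; the grip force is fixed at half the most. Time passes only in rows, so rows that do not move let the fingers close. It prints the time, the measured TCP pose, the force, the opening and the grip force at its end.
- manip.state(): the state, without advancing time (a new reading comes with each control period).
- manip.grab_frame(name): name is "side" or "top"; returns (picture, depth): 480x640x3 uint8, red, green, blue; 480x640 float32, m along the optical axis (not along the pixel's ray), 0 where there is no reading.
- manip.camera_params(name): a dict with "intrinsics" (3x3 intrinsics, pixels), "k1" (the pictures are not rectified: a ray, as slopes to the right and down, at radius r is drawn at 1 + k1 r^2 times it, then the intrinsics apply), "xyz" and "orientation" of the camera in the world. Camera axes: x right, y down, z forward; pixel columns grow to the right and rows downward; lengths in m; the calibration is good to about 2 mm. A picture is of the moment at which its call begins. camera_params takes no time and is no camera call.
- manip.job_done(): hands the job in; it is judged then, once.
Trained networks look in the newest picture that a camera, given by its name, has taken for a name from the list of things; names that differ only in an ending like _2 or _b are one class to them, and where a whole thing is asked for, a point or a joint stands for the part that bears it (a point fixed in the world has none). Each returns a list of dicts, best first, with "conf" (0 to 1); they miss things now and then, are a little off and sometimes report something else, mostly with a low value. They report only what shows in the picture. A call takes as long as a camera call.
- manip.look_for(camera, query): "extent" ([left, top, right, bottom] in pixels, round what is visible of it).
- manip.outline_of(camera, query): "region" (480x640 bool, what is visible of it) and "extent" ([left, top, right, bottom] in pixels, round what is visible of it).
- manip.mark_of(camera, query): "centre" ([row, column] in pixels: a listed point, or the origin of a listed thing).
The state is a dict: "time": time; "joint_pos": joint angles; "joint_vel": joint speeds; "joint_efforts": joint torques, N m; "tool_pos": TCP position; "tool_rot": TCP orientation; "contact_force": force on the tool from outside, world axes, zero at the start; "ft_torque": the same for the moment, N m; "gripper_width": opening from 0.0 (shut) to 1.0 (fully open); "grasp_force": force on a finger pad.
Only numpy, scipy, OpenCV 4.12 (cv2) and the standard library are available. Lean on these libraries where they do the work, as an engineer would, in place of code of your own. Each camera call takes 0.05 s, during which the arm holds its last target. There are 200 camera calls.

## Working session

There is one attempt and no reset: what is moved stays moved. The work goes in short steps, Python scripts to look and compute and a shell command to move; the robot and the scene stay as the last step left them, time stands still between calls to the robot, and variables do not carry over. Pictures are saved under pics/ and viewed, at most 10 in all, crops included, and the job is handed in when it is done.

```bash
mkdir -p pics; cat > h.py <<'E'
import numpy as np, cv2
from scipy.spatial.transform import Rotation as R
from plant import manip
def Rq(q): return R.from_quat([q[1],q[2],q[3],q[0]])
def pts(cam, rc, d):
    c=manip.camera_params(cam); K=np.array(c['intrinsics'],float)
    rc=np.atleast_2d(rc).astype(float); uv=rc[:,::-1].copy()
    s=cv2.undistortPoints(uv.reshape(-1,1,2),K,np.array([c['k1'],0,0,0],float)).reshape(-1,2)
    p=np.c_[s,np.ones(len(s))]*np.asarray(d).reshape(-1,1)
    return Rq(c['orientation']).apply(p)+np.array(c['xyz'])
def px(cam,P):
    c=manip.camera_params(cam); K=np.array(c['intrinsics'],float)
    p=Rq(c['orientation']).inv().apply(np.atleast_2d(P)-np.array(c['xyz']))
    return cv2.projectPoints(p.reshape(-1,1,3),np.zeros(3),np.zeros(3),K,np.array([c['k1'],0,0,0],float))[0].reshape(-1,2)
def grab(cam,name=None):
    im,d=manip.grab_frame(cam)
    if name: cv2.imwrite(f'pics/{name}.png',im[:,:,::-1])
    return im,d
E
python3 - <<'E'
from h import *
np.set_printoptions(precision=4,suppress=True)
print(manip.state(), manip.tip_extent)
for c in ['side','top']:
    im,d=grab(c,c+'0'); p=manip.camera_params(c); print(c,p['xyz'],Rq(p['orientation']).as_matrix(),p['intrinsics'],p['k1'])
    for q in ['board','board_slot','board_blade','cubby','roof_front','buffer_mid','rail_mid','hook_zone']:
        for r in manip.mark_of(c,q)[:2]:
            rc=r['centre']; i,j=int(round(rc[0])),int(round(rc[1]))
            dd=d[min(max(i,0),479),min(max(j,0),639)]
            print(q,round(r['conf'],2),np.round(rc,1),dd,pts(c,rc,dd)[0])
E
```

```text
{'time': 0.0, 'joint_pos': array([-1.348 ,  0.0534,  1.6143,  0.    ,  1.476 , -0.119 ]), 'joint_vel': array([ 0.0012, -0.002 , -0.0003,  0.001 , -0.0009,  0.0017]), 'joint_efforts': array([  0.0031, -39.3679, -37.0171,   0.    ,   0.0069,   0.    ]), 'tool_pos': array([ 0.2094, -0.5883,  0.2491]), 'tool_rot': array([-0.001 ,  0.9854,  0.1701, -0.    ]), 'contact_force': array([-0.706 , -0.9246, -0.4599]), 'ft_torque': array([-0.0626,  0.0445,  0.0026]), 'grasp_force': 0.0, 'gripper_width': 0.9962479503102176} 0.019
side [0.1994 0.5584 1.0083] [[-0.8284 -0.4478  0.3367]
 [-0.56    0.6443 -0.5209]
 [ 0.0163 -0.62   -0.7844]] [[434.6426   0.     317.4244]
 [  0.     434.6426 240.6548]
 [  0.       0.       1.    ]] -0.02759193320351938
board 0.68 [222.6 377. ] 1.3132815 [ 0.5168 -0.2617  0.0148]
board_slot 0.97 [210.9 356.9] 1.3550333 [ 0.5951 -0.2761  0.0048]
board_blade 0.72 [177.9 374.3] 1.389465 [ 0.6063 -0.3966  0.0458]
board_blade 0.69 [228.7 387.6] 1.3012953 [ 0.4794 -0.2602  0.0131]
cubby 0.9 [288.7 257.7] 1.1612823 [0.6651 0.1258 0.015 ]
roof_front 0.89 [228.8 301.6] 0.9301626
[... 429 characters left out ...]
 -0.0562 -0.9984]] [[512.4914   0.     322.4214]
 [  0.     512.4914 233.8807]
 [  0.       0.       1.    ]] 0.04407921791547751
board 0.64 [250.  419.1] 1.4042758 [ 0.5233 -0.2746  0.0166]
board_slot 0.68 [224.8 418.7] 1.4187766 [ 0.5932 -0.2749  0.006 ]
board_slot 0.3 [288.7 475.6] 1.3007731 [ 0.4255 -0.4001  0.1133]
board_blade 0.85 [266.3 420.1] 1.4042174 [ 0.4789 -0.2781  0.0142]
roof_front 0.95 [231.3 282. ] 1.1307704 [0.5514 0.0764 0.2965]
roof_front 0.43 [174.9 390.1] 1.310036 [ 0.7107 -0.1807  0.1227]
buffer_mid 0.9 [204.1 279.2] 1.3328707 [0.6339 0.1034 0.0991]
rail_mid 0.82 [179.6 266. ] 1.140612 [0.6661 0.1148 0.2936]
hook_zone 0.96 [205.8 275.4] 1.1409603 [0.6083 0.093  0.2897]
```

View pics/top0.png

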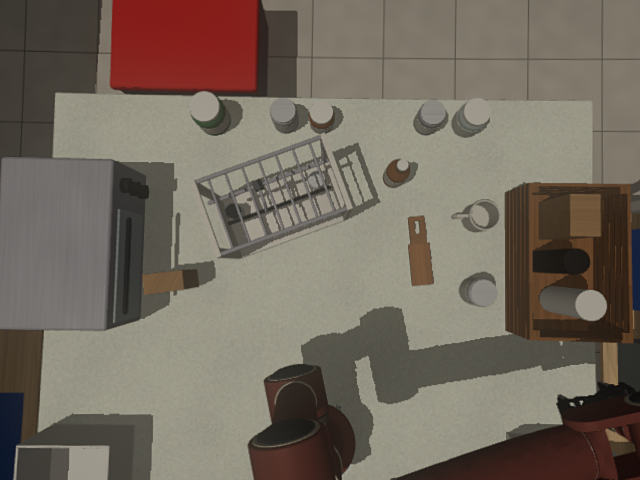

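View pics/side0.png

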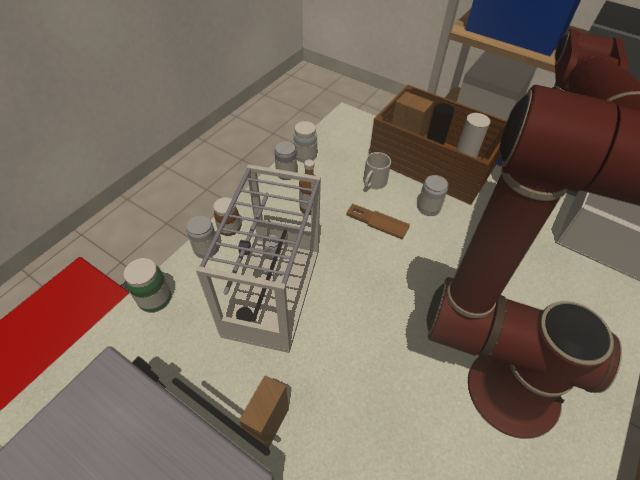

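Top view: the board is at (418,250) with its head up (slot at 419,225). The cubby spans (195–345, 137–257), yawed, with its front towards the lower right. Side view: the board is at (378,221), and the hook's dark carriage is near (245,250) through the roof wires. Next I'll fit the poses.

```bash
cat > fit.py <<'E'
from h import *
from scipy.optimize import least_squares
np.set_printoptions(precision=4,suppress=True)
rr,cc=np.mgrid[0:480,0:640]; rc=np.c_[rr.ravel(),cc.ravel()]
cl={}
for c in ['side','top']:
    im,d=grab(c); P=pts(c,rc,d.ravel()); cl[c]=(im,d,P)
    ob=manip.outline_of(c,'board')
    if ob:
        m=ob[0]['region']; q=P[m.ravel()]; k=abs(q[:,2]-.014)<.008; q=q[k]
        print(c,'board',ob[0]['conf'],len(q),'z',np.median(q[:,2]),cv2.minAreaRect(q[:,:2].astype(np.float32)), 'head side mean', q[:,:2].mean(0))
# cubby: roof frame from the marks + depth points
best=None
for c in cl:
    P=cl[c][2]; k=(abs(P[:,2]-.291)<.008)&(np.linalg.norm(P[:,:2]-[.63,.11],axis=1)<.25)
    q=P[k]; r=cv2.minAreaRect(q[:,:2].astype(np.float32)); print(c,'roof',k.sum(),r,cv2.boxPoints(r))
for c in cl:
    for q,z in [('roof_front',.29),('rail_mid',.215),('buffer_mid',.095),('hook_zone',.235),('cubby',0.)]:
        for m in manip.mark_of(c,q)[:1]:
            a,b=pts(c,[m['centre']]*2,[.5,1.5]); t=(z-a[2])/(b-a)[2]; print(c,q,round(m['conf'],2),a+t*(b-a))
E
python3 fit.py
```

```text
side board 0.77 895 z 0.014542358323686666 ((0.5243167877197266, -0.2754775881767273), (0.1904059499502182, 0.06368111819028854), 6.013030052185059) head side mean [ 0.5142 -0.2736]
top board 0.7 1261 z 0.01420482941899337 ((0.5240408182144165, -0.27435094118118286), (0.18922783434391022, 0.05810931697487831), 6.422434329986572) head side mean [ 0.5154 -0.2751]
side roof 3606 ((0.6344888210296631, 0.10321389138698578), (0.1816687136888504, 0.324062705039978), 21.117881774902344) [[ 0.4914  0.2216]
 [ 0.6081 -0.0807]
 [ 0.7776 -0.0152]
 [ 0.6608  0.2871]]
top roof 3288 ((0.6336060762405396, 0.10419817268848419), (0.18083934485912323, 0.32134923338890076), 21.107715606689453) [[ 0.4914  0.2215]
 [ 0.6071 -0.0783]
 [ 0.7758 -0.0131]
 [ 0.6601  0.2867]]
side roof_front 0.62 [0.5539 0.0805 0.29  ]
side rail_mid 0.78 [0.6736 0.1266 0.215 ]
side buffer_mid 0.83 [0.6394 0.1107 0.095 ]
side hook_zone 0.7 [0.6225 0.0915 0.235 ]
side cubby 0.85 [0.671  0.1219 0.    ]
top roof_front 0.88 [0.5543 0.0724 0.29  ]
top rail_mid 0.82 [0.6835 0.1226 0.215 ]
top buffer_mid 0.57 [0.6365 0.1014 0.095 ]
top cubby 0.81 [0.6772 0.1242 0.    ]
```

```bash
cat >> h.py <<'E'
O=np.array([.676,.1199,0]); Y=np.radians(21.11)
C=R.from_euler('z',Y)
def cub(P): return C.inv().apply(np.asarray(P)-O)
def wor(P): return C.apply(np.asarray(P))+O
E
python3 - <<'E'
from h import *
np.set_printoptions(precision=1,suppress=True,linewidth=150)
rr,cc=np.mgrid[0:480,0:640]; rc=np.c_[rr.ravel(),cc.ravel()]
for c in ['side','top']:
    im,d=grab(c); P=cub(pts(c,rc,d.ravel()))*1000
    for nm,k in [('rail',(abs(P[:,2]-216)<12)&(abs(P[:,0])<9)&(abs(P[:,1])>60)&(abs(P[:,1])<130)),('hook',(P[:,0]<-16)&(P[:,0]>-80)&(abs(P[:,1])<60)&(P[:,2]>195)&(P[:,2]<250)),('car',(abs(P[:,0])<16)&(abs(P[:,1])<60)&(P[:,2]>222)&(P[:,2]<250))]:
        q=P[k]; print(c,nm,len(q)); 
        if nm=='rail': print(np.median(q,0))
        else: print(np.percentile(q,[2,25,50,75,98],axis=0)); 
        if nm=='hook': print(q[np.argsort(q[:,0])][::max(1,len(q)//40)])
    c0=px(c,wor([-.045,0,.2]))[0].astype(int); cr=im[c0[1]-60:c0[1]+60,c0[0]-80:c0[0]+80]
    cv2.imwrite(f'pics/hook_{c}.png',cv2.resize(cr,None,fx=5,fy=5,interpolation=cv2.INTER_CUBIC)[:,:,::-1]); print(c0)
E
python3 -c "
import cv2,numpy as np
a=cv2.imread('pics/hook_side.png');b=cv2.imread('pics/hook_top.png')
cv2.imwrite('pics/hooks.png',cv2.resize(np.hstack([a,b]),(800,300)))"
```

```text
side rail 155
[ -1.7 -61.8 219.4]
side hook 53
[[-68.2  22.5 216.4]
 [-61.3  24.8 220.3]
 [-51.9  26.7 226.6]
 [-37.1  28.2 233.9]
 [-18.3  30.5 239.9]]
[[-68.6  27.8 236.6]
 [-68.2  25.6 241. ]
 [-68.   25.7 237.4]
 [-66.8  29.9 235.1]
 [-66.6  28.9 237.4]
 [-66.5  28.  239.9]
 [-65.2  24.1 238.2]
 [-64.2  29.5 233.7]
 [-64.   28.3 235.8]
 [-63.6  26.6 237.3]
 [-63.4  25.5 239.4]
 [-62.6  30.6 238.3]
 [-62.   29.9 233.5]
 [-61.3  26.7 236.7]
 [-60.3  31.6 235.2]
 [-59.   29.1 227.8]
 [-58.3  25.3 233.9]
 [-58.2  25.9 231. ]
 [-56.7  29.3 227.5]
 [-56.5  28.2 229.8]
 [-55.4  24.8 228.8]
 [-55.2  23.5 230.7]
 [-54.3  29.3 226.7]
 [-54.   27.9 228.5]
 [-53.4  28.  220.9]
 [-53.   24.8 227.9]
 [-51.9  28.7 228.9]
 [-51.9  29.3 226. ]
 [-51.8  29.9 223. ]
 [-50.4  24.4 226.6]
 [-48.6  27.3 222.3]
 [-48.1  25.4 223.5]
 [-46.3  27.6 222. ]
 [-45.1  24.  220.8]
 [-43.9  27.6 221.2]
 [-42.8  24.4 220.6]
 [-41.4  27.4 220.3]
 [-39.5  22.4 216.9]
 [-37.7  24.8 215.8]
 [-37.1  22.5 216.4]
 [-35.9  25.4 219.8]
 [-33.   24.3 217.4]
 [-31.6  25.8 222.6]
 [-31.   25.4 218.1]
 [-29.5  27.4 220.3]
 [
[... 1407 characters left out ...]
2.5]
 [-33.8  29.1 219.5]
 [-33.3  22.  215.2]
 [-32.6  24.2 215.8]
 [-32.5  26.  220. ]
 [-31.7  28.2 220.3]
 [-30.2  23.4 214.8]
 [-29.6  25.5 216.3]
 [-29.4  27.4 220.3]
 [-29.2  22.1 222.2]
 [-28.   24.4 220.1]
 [-27.2  26.6 220.5]
 [-26.4  23.4 223.8]
 [-26.   29.  218.1]
 [-25.4  21.9 213.2]
 [-24.9  25.9 219.5]
 [-24.8  27.8 224.2]
 [-23.   23.1 217. ]
 [-22.1  27.2 221.2]
 [-21.7  25.5 214.4]
 [-21.2  22.1 219.5]
 [-19.9  26.3 221.7]
 [-19.8  24.6 216.1]
 [-18.8  28.7 219.9]
 [-18.1  25.4 223.7]
 [-17.9  23.6 218.2]
 [-16.2  28.1 217.6]
 [-16.   22.6 220.3]]
top car 116
[[-12.7 -54.9 222.2]
 [ -5.8  17.1 226.3]
 [ -1.9  23.7 228.7]
 [  3.5  30.2 230.6]
 [ 10.6  36.5 234.2]]
[275 199]
```

View pics/hook_side.png

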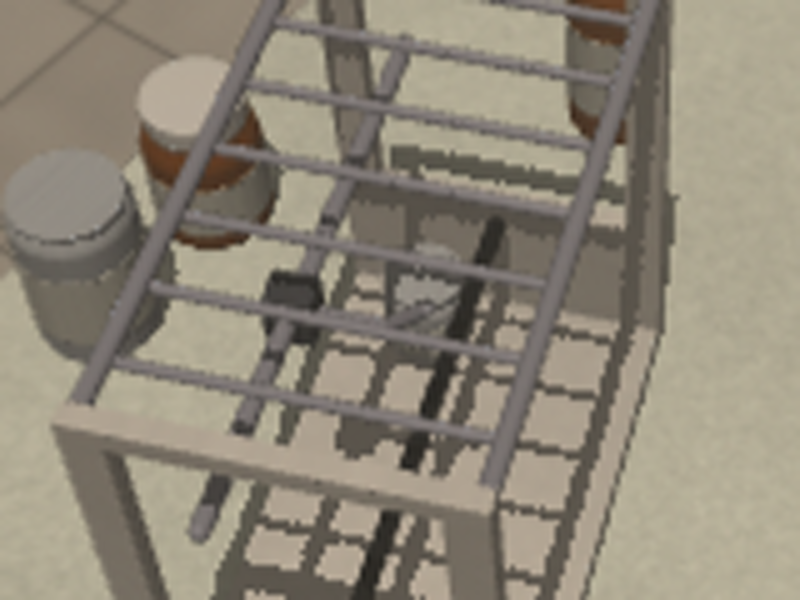

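View pics/hook_top.png

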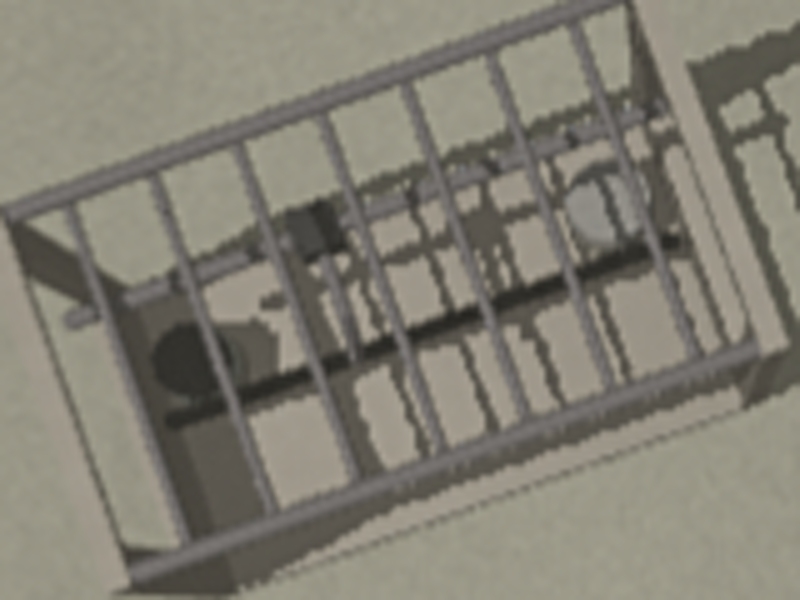

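Hook at y ≈ +26 mm in the cubby frame. Its tip is at x ≈ -69, as described. Now a helper that works out tool-frame deltas.

```bash
cat >> h.py <<'E'
def tool(yaw,a): # tool x=head dir; yaw rad, tilt a rad
    return R.from_euler('z',yaw)*R.from_matrix(np.diag([1,-1,-1.]))*R.from_rotvec([0,a,0])
def delta(p,Rt,s=None,order='rt'):
    s=s or manip.state(); R0=Rq(s['tool_rot']); p0=s['tool_pos']
    rv=(R0.inv()*Rt).as_rotvec(); f=Rt if order=='rt' else R0
    dt=f.inv().apply(np.asarray(p)-p0)
    print('rot',rv.round(4),'then trans' if order=='rt' else 'after trans',dt.round(4),'rows',abs(np.linalg.norm(rv))/.188,np.linalg.norm(dt)/.0625)
E
python3 -c "
from h import *
delta([.4795,-.279,.12],tool(np.radians(6.3),0)); print(manip.state()['time'])"
```

```text
rot [-1.000e-04  0.000e+00  2.318e-01] then trans [ 0.3024 -0.2783  0.1303] rows 1.2331100536295392 6.897984193623354
1.7
```

```bash
python3 -m crank '[[0.9,0,0,0,0,0,0.116],[0.9,0,0,0,0,0,0.116],[0.9,0.0432,-0.0398,0,0,0,0],[0.9,0.0432,-0.0398,0,0,0,0],[0.9,0.0432,-0.0398,0,0,0,0]]'; python3 -m crank '[[0.9,0.0432,-0.0398,0,0,0,0],[0.9,0.0432,-0.0398,0,0,0,0],[0.9,0.0432,-0.0398,0,0,0,0],[0.9,0.0432,-0.0398,0,0,0,0],[0.9,0,0,0.05,0,0,0]]'; python3 -m crank '[[0.9,0,0,0.05,0,0,0],[0.9,0,0,0.03,0,0,0],[0.9,0,0,0,0,0,0]]'; python3 -c "
from h import *
delta([.4795,-.279,.021],tool(np.radians(6.3),0))"
```

```text
time: 2.33
tool_pos: [0.3261, -0.4547, 0.2504]
tool_rot: [0.0, 0.999, 0.054, 0.0]
contact_force: [0.9, -1.2, 0.3]
gripper_width: 0.902
grasp_force: 0.0
time: 2.95
tool_pos: [0.4844, -0.2777, 0.2053]
tool_rot: [0.003, 0.998, 0.058, 0.005]
contact_force: [-0.3, -1.1, -0.8]
gripper_width: 0.903
grasp_force: 0.0
time: 3.32
tool_pos: [0.4778, -0.2773, 0.1172]
tool_rot: [-0.002, 0.998, 0.055, -0.002]
contact_force: [0.3, 0.5, 0.0]
gripper_width: 0.896
grasp_force: 0.0
rot [-0.0045  0.0046  0.    ] then trans [0.0015 0.0019 0.0962] rows 0.03430989182352882 1.5399439434439584
```

```bash
python3 -m crank '[[0.9,0.001,0.002,0.04,0,0,0],[0.9,0,0,0.03,0,0,0],[0.9,0,0,0.015,0,0,0],[0.9,0,0,0.011,0,0,0],[0.9,0,0,0,0,0,0]]'; python3 -m crank '[[0.3,0,0,0,0,0,0],[0.3,0,0,0,0,0,0],[0.3,0,0,0,0,0,0],[0.3,0,0,0,0,0,0],[0.3,0,0,0,0,0,0]]'
```

```text
time: 3.95
tool_pos: [0.481, -0.2809, 0.0247]
tool_rot: [0.0, 0.998, 0.055, 0.0]
contact_force: [-0.3, -0.1, 0.2]
gripper_width: 0.9
grasp_force: 0.0
time: 4.58
tool_pos: [0.482, -0.2815, 0.0264]
tool_rot: [0.001, 0.998, 0.055, 0.001]
contact_force: [-1.4, 0.3, 6.4]
gripper_width: 0.64
grasp_force: 62.1
```

```bash
python3 -m crank '[[0.3,0,0,-0.02,0,0,0],[0.3,0,0,-0.05,0,0,0],[0.3,0,0,-0.05,0,0,0],[0.3,0,0,-0.05,0,0,0],[0.3,0,0,0,0,0,0]]'; python3 -c "
from h import *
s=manip.state();print(s['joint_pos'],s['contact_force'],s['gripper_width'])
delta(wor([-.27,.0257,.19]),tool(Y,np.radians(45)),order='tr')"
```

```text
time: 5.2
tool_pos: [0.4833, -0.2826, 0.2017]
tool_rot: [0.004, 0.998, 0.055, 0.005]
contact_force: [-0.2, 0.0, -2.1]
gripper_width: 0.638
grasp_force: 63.8
[-6.62009544e-01 -7.51557732e-02  1.82199510e+00 -3.49814949e-05
  1.38259490e+00  7.98890357e-01] [-0.24483831  0.00223022 -2.1469419 ] 0.637766350002655
rot [ 0.1105  0.7734 -0.2412] after trans [-0.032  -0.3348  0.0086] rows 4.349082539806054 5.382770286890415
```

```bash
python3 -m crank '[[0.3,-0.04,0,-0.02,0.022,0.1547,-0.048],[0.3,-0.02,0,0,0.022,0.1547,-0.048],[0.3,0,0,0,0.022,0.1547,-0.048],[0.3,0,0,0,0.022,0.1547,-0.048],[0.3,0,0,0,0.022,0.1547,-0.048]]'; python3 -m crank '[[0.3,0,0,0,0,0,0]]'; python3 -c "
from h import *
s=manip.state();print(s['joint_pos'],s['contact_force'],s['gripper_width'],cub(s['tool_pos']))
delta(wor([-.27,.0257,.19]),tool(Y,np.radians(45)),order='rt')"
```

```text
time: 5.82
tool_pos: [0.4208, -0.2877, 0.2109]
tool_rot: [-0.074, 0.909, 0.167, 0.375]
contact_force: [0.5, 0.3, -1.7]
gripper_width: 0.638
grasp_force: 64.0
time: 5.95
tool_pos: [0.4195, -0.2877, 0.2082]
tool_rot: [-0.076, 0.911, 0.164, 0.371]
contact_force: [-0.1, -0.4, -1.0]
gripper_width: 0.639
grasp_force: 64.0
[-1.12938145 -0.32786952  2.15584236  0.8002405   1.34584984 -0.11677958] [-0.09527644 -0.37710257 -1.03499366] 0.638713489243636 [-0.38605719 -0.2879155   0.20816675]
rot [-0.008   0.009  -0.0149] then trans [ 0.0692 -0.3136  0.0949] rows 0.10189391211608496 5.3583037919759375
```

```bash
python3 -m crank '[[0.3,0,-0.052,0,-0.008,0.009,-0.015],[0.3,0,-0.052,0,0,0,0],[0.3,0,-0.052,0,0,0,0],[0.3,0,-0.052,0,0,0,0],[0.3,0,-0.052,0,0,0,0]]'; python3 -m crank '[[0.3,0,-0.052,0,0,0,0],[0.3,0,0,0,0,0,0],[0.3,0,0,0,0,0,0]]'; cat > see.py <<'E'
from h import *
import sys
np.set_printoptions(precision=4,suppress=True)
s=manip.state(); print(s['joint_pos'],s['contact_force'],'tcp cub',cub(s['tool_pos']),'euler',(R.from_matrix(np.diag([1,-1,-1.])).inv()*C.inv()*Rq(s['tool_rot'])).as_rotvec())
Rt=Rq(s['tool_rot']); rr,cc=np.mgrid[0:480,0:640]; rc=np.c_[rr.ravel(),cc.ravel()]
for c in ['side','top']:
    im,d=grab(c,c+sys.argv[1]); P=pts(c,rc,d.ravel())
    T=Rt.inv().apply(P-s['tool_pos'])*1000
    k=(T[:,0]>25)&(T[:,0]<170)&(abs(T[:,1])<45)&(abs(T[:,2]-19)<25); q=T[k]
    hd=q[(q[:,0]>75)]
    print(c,len(q),'head n',len(hd))
    if len(hd)>20:
        print(' z pct',np.percentile(q[:,2],[5,50,95]),'x max',np.percentile(hd[:,0],98))
        for x0 in range(30,150,10):
            b=q[abs(q[:,0]-x0)<5]
            if len(b)>5: print('  ',x0,len(b),np.percentile(b[:,1],[2,98]).round(1),np.median(b[:,2]).round(1))
    for m in manip.mark_of(c,'board_slot')[:1]:
        i,j=np.round(m['centre']).astype(int); a,b=pts(c,[m['centre']]*2,[.5,1.5]); a,b=[Rt.inv().apply(v-s['tool_pos'])*1000 for v in (a,b)]
        t=(19-a[2])/(b-a)[2]; print(' slot',m['conf'],a+t*(b-a), m['centre'])
E
python3 see.py 1; python3 -c "
from h import *
delta(wor([-.27,.0257,.19]),tool(Y,np.radians(45)),order='rt')"
```

```text
time: 6.58
tool_pos: [0.3728, -0.0842, 0.1838]
tool_rot: [-0.086, 0.907, 0.178, 0.372]
contact_force: [1.0, 0.6, -1.7]
gripper_width: 0.638
grasp_force: 66.0
time: 6.95
tool_pos: [0.3848, -0.0566, 0.1826]
tool_rot: [-0.095, 0.907, 0.184, 0.367]
contact_force: [0.1, 0.2, -1.2]
gripper_width: 0.641
grasp_force: 66.0
[-0.8448 -1.0105  2.5825  0.7589  1.3798  0.2481] [ 0.144   0.2024 -1.1719] tcp cub [-0.3352 -0.0598  0.1826] euler [ 0.0532  0.7758 -0.031 ]
side 797 head n 450
 z pct [11.7659 14.1284 24.9452] x max 139.03458559104394
   30 66 [-29.2  28. ] 12.9
   40 70 [-29.   25.2] 13.2
   50 71 [-28.7  27.3] 13.2
   60 76 [-29.5  27.6] 13.4
   70 64 [-22.2  21. ] 13.5
   80 62 [-22.2  20.6] 13.8
   90 72 [-22.6  21.4] 14.3
   100 61 [-22.8  21. ] 14.9
   110 63 [-23.2  22.7] 15.3
   120 61 [-22.5  20.2] 14.6
   130 60 [-22.4  19.6] 14.7
   140 71 [-22.   18.6] 18.8
top 767 head n 412
 z pct [10.5997 13.6516 22.3231] x max 139.4248993090039
   30 68 [-27.1  28.7] 13.1
   40 67 [-26.6  27.9] 12.7
   50 75 [-26.5  28.1] 12.9
   60 88 [-26.3  29.3] 13.3
   70 57 [-20.1  25.9] 13.0
   80 61 [-20.3  20.8] 13.7
   90 73 [-18.6  21.8] 13.9
   100 44 [-20.9  22.3] 13.8
   110 38 [-20.1  21.7] 13.9
   120 45 [-20.8  21. ] 13.5
   130 65 [-20.1  21.9] 14.1
   140 86 [-19.9  20.9] 18.4
 slot 0.89 [107.2341  -1.0327  19.    ] [269.9, 325.8]
rot [-0.0583  0.0086  0.006 ] then trans [ 0.0517 -0.0862  0.041 ] rows 0.31510582515501256 1.737813818903352
```

```bash
python3 -m crank '[[0.3,0.03,0,0.03,0,0,0],[0.3,0.035,0,0.035,0,0,0],[0.3,0,0,0,-0.058,0.009,0.006],[0.3,0,0,0,0,0,0]]'; cat > go.py <<'E'
from h import *
import sys
np.set_printoptions(precision=4,suppress=True)
# args: slot x, tcp y, slot z (mm, cubby), tilt deg
x,y,z,a=map(float,sys.argv[1:5]); off=np.array([.1085,0,.0205])
s=manip.state(); Rc=C.inv()*Rq(s['tool_rot']); pc=cub(s['tool_pos'])
sl=(pc+Rc.apply(off))*1000; print('now slot',sl.round(1),'tcp',(pc*1000).round(1),'tilt',np.degrees((tool(0,0).inv()*Rc).as_rotvec()).round(2),'F cub',C.inv().apply(s['contact_force']).round(1),'q',s['joint_pos'].round(3),'t',s['time'],'w',round(s['gripper_width'],3))
Rt=tool(Y,np.radians(a)); p=wor(np.array([x,y,z])/1000-C.inv().apply(Rt.apply(off)))
delta(p,Rt,s)
E
python3 go.py -149 26 243.5 45
```

```text
time: 7.65
tool_pos: [0.4686, -0.0191, 0.1805]
tool_rot: [-0.072, 0.908, 0.17, 0.375]
contact_force: [0.4, -0.2, -1.3]
gripper_width: 0.638
grasp_force: 66.0
now slot [-152.2  -54.8  242.6] tcp [-243.5  -55.   180.5] tilt [ 0.22 44.95 -0.12] F cub [ 0.2 -0.4 -1.3] q [-0.525 -0.74   2.464  0.719  0.997  0.404] t 7.65 w 0.638
rot [-0.0042  0.0009  0.0004] then trans [ 0.0029 -0.081   0.0018] rows 0.02310480938712377 1.2965549404847865
```

```bash
python3 -m crank '[[0.3,0.0015,-0.04,0.001,-0.004,0,0],[0.3,0.0015,-0.041,0.001,0,0,0],[0.3,0,0,0,0,0,0],[0.3,0,0,0,0,0,0]]'; python3 go.py -83.3 26 243.5 45
```

```text
time: 8.15
tool_pos: [0.4433, 0.0563, 0.1832]
tool_rot: [-0.068, 0.908, 0.169, 0.378]
contact_force: [0.5, -0.4, -1.5]
gripper_width: 0.641
grasp_force: 66.0
now slot [-148.9   24.5  245.7] tcp [-240.    24.5  183.2] tilt [-0.25 45.14  0.02] F cub [ 0.3 -0.6 -1.5] q [-0.312 -0.941  2.556  0.576  0.947  0.689] t 8.15 w 0.641
rot [ 0.004  -0.0025  0.0012] then trans [ 0.0449 -0.0015  0.0476] rows 0.026009771487690264 1.0476806991789769
```

```bash
python3 -m crank '[[0.3,0.014,-0.0015,0.016,0.004,-0.002,0.001],[0.3,0.014,0,0.015,0,0,0],[0.3,0.014,0,0.014,0,0,0],[0.3,0,0,0,0,0,0],[0.3,0,0,0,0,0,0]]'; python3 go.py -83.3 26 243.5 45; python3 see.py 2 | grep -v "^\["
```

```text
time: 8.78
tool_pos: [0.4998, 0.0797, 0.1798]
tool_rot: [-0.071, 0.909, 0.169, 0.375]
contact_force: [0.0, -0.3, -2.5]
gripper_width: 0.636
grasp_force: 66.0
now slot [-87.5  25.9 241.8] tcp [-178.9   26.   179.8] tilt [ 0.08 44.88  0.06] F cub [-0.1 -0.3 -2.5] q [-0.187 -0.655  2.42   0.572  0.76   0.721] t 8.775 w 0.636
rot [-0.001   0.0021 -0.0014] then trans [ 0.0041 -0.      0.002 ] rows 0.014268212169450815 0.07380452283593504
side 843 head n 455
 z pct [ 5.3194 13.9877 24.6353] x max 167.0579316387009
   30 88 [-28.6  28.1] 13.2
   40 84 [-28.3  26.3] 13.3
   50 97 [-28.8  27.3] 13.5
   60 86 [-28.4  28. ] 13.7
   70 33 [-22.5  21.8] 13.2
   80 25 [-22.   22.9] 15.4
   90 75 [-22.4  21.9] 14.4
   100 58 [-23.   18.8] 15.4
   110 47 [-19.3  21.1] 15.1
   120 58 [-22.9  22.2] 15.3
   130 67 [-22.3  21.2] 15.1
   140 54 [-22.6  19.6] 17.5
 slot 0.74 [114.3014   4.9684  19.    ] [244.1, 279.5]
top 690 head n 412
 z pct [ 5.4463 13.1937 21.833 ] x max 167.61383705758314
   30 81 [-27.   28.4] 12.5
   40 76 [-26.7  28.1] 12.4
   50 80 [-27.2  28.5] 12.7
   60 24 [-25.8  27.3] 12.5
   70 17 [-15.2  16.7] 13.7
   80 51 [-15.8  17.7] 13.3
   90 65 [-15.4  18.2] 14.2
   100 38 [-15.2  19.1] 13.3
   110 35 [-21.6  19.1] 14.0
   120 32 [-21.5  19.8] 13.7
   130 57 [-21.4  19.3] 14.1
   140 72 [-21.4  20.4] 18.3
 slot 0.96 [112.2769   5.2274  19.    ] [216.4, 270.6]
```

View pics/side2.png

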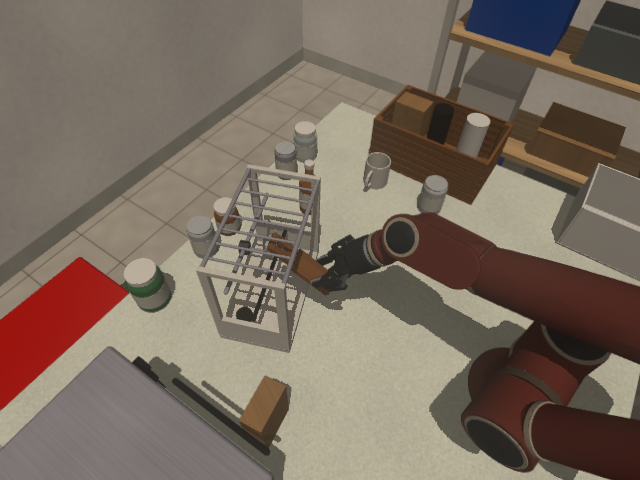

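The board is under the roof with its head near (275,243), in front of the hook. It lines up sideways to within about 1 mm. Sliding along the tip now.

```bash
python3 -m crank '[[0.3,0.004,0,0.003,0,0,0],[0.3,0,0,0.004,0,0,0],[0.3,0,0,0.003,0,0,0],[0.3,0,0,0,0,0,0]]'; python3 go.py -65 26 230 45;  python3 -m crank '[[0.3,0,0,0.003,0,0,0],[0.3,0,0,0.003,0,0,0],[0.3,0,0,0,0,0,0]]'; python3 go.py -65 26 230 45
```

```text
time: 9.48
tool_pos: [0.509, 0.0846, 0.1753]
tool_rot: [-0.071, 0.909, 0.17, 0.375]
contact_force: [-0.1, 0.1, -1.0]
gripper_width: 0.639
grasp_force: 66.0
now slot [-77.2  27.3 237.3] tcp [-168.5   27.3  175.3] tilt [ 0.14 44.88 -0.05] F cub [-0.   0.1 -1. ] q [-0.168 -0.609  2.402  0.577  0.728  0.719] t 9.475 w 0.639
rot [-0.0025  0.0021 -0.    ] then trans [0.0034 0.0013 0.014 ] rows 0.017365655835344086 0.23139574420663464
time: 9.85
tool_pos: [0.513, 0.0861, 0.1712]
tool_rot: [-0.071, 0.909, 0.17, 0.375]
contact_force: [0.5, -0.1, -0.7]
gripper_width: 0.637
grasp_force: 66.0
now slot [-72.9  27.2 233.3] tcp [-164.3   27.1  171.2] tilt [ 0.12 44.9  -0.04] F cub [ 0.4 -0.3 -0.7] q [-0.162 -0.586  2.396  0.583  0.71   0.713] t 9.85 w 0.637
rot [-0.0022  0.0017 -0.0001] then trans [0.0032 0.0011 0.0081] rows 0.014916491247593809 0.14119208891554075
```

```bash
python3 -m crank '[[0.3,0,0.001,0.004,0,0,0],[0.3,0,0,0.004,0,0,0],[0.3,0,0,0,0,0,0]]'; python3 go.py -55 26 217 45;  python3 -m crank '[[0.3,0,0,0.004,0,0,0],[0.3,0,0,0.004,0,0,0],[0.3,0,0,0,0,0,0]]'; python3 go.py -50 26 210 55
```

```text
time: 10.22
tool_pos: [0.5186, 0.0872, 0.1654]
tool_rot: [-0.071, 0.909, 0.17, 0.375]
contact_force: [-0.1, -0.3, -1.7]
gripper_width: 0.643
grasp_force: 66.0
now slot [-67.3  26.2 227.5] tcp [-158.6   26.2  165.4] tilt [ 0.13 44.89 -0.04] F cub [-0.2 -0.2 -1.7] q [-0.156 -0.554  2.387  0.594  0.688  0.7  ] t 10.225 w 0.643
rot [-0.0023  0.002  -0.0001] then trans [0.0012 0.0002 0.0163] rows 0.016192858090657618 0.2615404242445006
time: 10.6
tool_pos: [0.5239, 0.0893, 0.1598]
tool_rot: [-0.071, 0.909, 0.17, 0.375]
contact_force: [0.3, -1.0, -0.4]
gripper_width: 0.642
grasp_force: 66.0
now slot [-61.6  26.2 221.8] tcp [-153.    26.2  159.8] tilt [ 0.13 44.89 -0.04] F cub [-0.  -1.1 -0.4] q [-0.148 -0.523  2.379  0.604  0.665  0.691] t 10.6 w 0.642
rot [-0.0023  0.1765 -0.0003] then trans [-0.0083  0.0002  0.035 ] rows 0.9387916023457094 0.5760421429852799
```

```bash
python3 -m crank '[[0.3,0,0,0.005,0,0,0],[0.3,0,0,0.005,0,0,0],[0.3,0,0,0,0,0,0]]'; python3 go.py -50 26 212.5 55;  python3 -m crank '[[0.3,-0.001,0,0.0122,0,0.0873,0],[0.3,-0.001,0,0.0122,0,0.0873,0],[0.3,0,0,0,0,0,0]]'; python3 go.py -47.3 26 211 60
```

```text
time: 10.98
tool_pos: [0.5304, 0.0919, 0.1526]
tool_rot: [-0.071, 0.909, 0.17, 0.375]
contact_force: [0.3, -0.4, -2.2]
gripper_width: 0.643
grasp_force: 66.0
now slot [-54.5  26.3 214.6] tcp [-145.9   26.3  152.6] tilt [ 0.13 44.88 -0.05] F cub [ 0.1 -0.5 -2.2] q [-0.138 -0.485  2.368  0.617  0.638  0.679] t 10.975 w 0.643
rot [-0.0024  0.1767 -0.0004] then trans [-0.0044  0.0003  0.0237] rows 0.9399408220621502 0.3852986968290395
time: 11.35
tool_pos: [0.5446, 0.0978, 0.1326]
tool_rot: [-0.086, 0.873, 0.162, 0.451]
contact_force: [-0.2, 0.3, -1.4]
gripper_width: 0.64
grasp_force: 66.2
now slot [-51.1  26.4 209.3] tcp [-130.6   26.7  132.6] tilt [ 0.23 54.68  0.07] F cub [-0.1  0.4 -1.4] q [-0.156 -0.418  2.425  1.068  0.489  0.237] t 11.35 w 0.64
rot [-0.0027  0.0928 -0.003 ] then trans [0.001  0.0007 0.0124] rows 0.49425600741818043 0.1996404687907995
```

```bash
python3 -m crank '[[0.3,0.0002,0.0005,0.0114,-0.002,0.0873,-0.002],[0.3,0,0,0,0,0,0]]'; python3 go.py -45 26 209 65;  python3 -m crank '[[0.3,-0.0005,0,0.0116,0,0.0873,0],[0.3,0,0,0,0,0,0]]'; python3 go.py -42 26 207 70
```

```text
time: 11.6
tool_pos: [0.5533, 0.1011, 0.129]
tool_rot: [-0.092, 0.855, 0.16, 0.485]
contact_force: [-0.1, 0.3, -0.8]
gripper_width: 0.638
grasp_force: 66.1
now slot [-47.9  26.8 211.6] tcp [-121.2   26.7  129. ] tilt [ 0.21 59.11 -0.14] F cub [-0.   0.3 -0.8] q [-0.159 -0.371  2.434  1.339  0.464 -0.033] t 11.6 w 0.638
rot [-0.0041  0.1028  0.0001] then trans [-0.0038  0.0007  0.0148] rows 0.547376800156502 0.2445874298914618
time: 11.85
tool_pos: [0.5606, 0.1052, 0.124]
tool_rot: [-0.1, 0.837, 0.158, 0.514]
contact_force: [0.4, 0.5, -0.9]
gripper_width: 0.639
grasp_force: 66.1
now slot [-45.7  28.  211.5] tcp [-113.    27.9  124. ] tilt [ 0.46 63.16 -0.27] F cub [ 0.5  0.4 -0.9] q [-0.161 -0.313  2.438  1.611  0.476 -0.305] t 11.85 w 0.639
rot [-0.0089  0.1193 -0.0007] then trans [-0.0062  0.0019  0.0178] rows 0.6364510096092918 0.30279305063511847
```

```bash
python3 -m crank '[[0.3,-0.002,0.001,0.0092,-0.004,0.06,0],[0.3,-0.002,0.001,0.0092,-0.004,0.06,0],[0.3,0,0,0,0,0,0],[0.3,0,0,0,0,0,0]]'; python3 go.py -40 26 206 76
```

```text
time: 12.35
tool_pos: [0.5761, 0.1089, 0.1144]
tool_rot: [-0.105, 0.804, 0.151, 0.565]
contact_force: [-0.5, -0.6, -1.2]
gripper_width: 0.644
grasp_force: 66.2
now slot [-41.2  25.9 209.6] tcp [-97.2  25.7 114.4] tilt [ 0.   70.22 -0.11] F cub [-0.7 -0.4 -1.2] q [-0.156 -0.183  2.426  2.045  0.56  -0.739] t 12.35 w 0.644
rot [-0.0011  0.1008  0.0014] then trans [-0.0058 -0.0003  0.0128] rows 0.5364647810436929 0.2251863489345464
```

```bash
python3 -m crank '[[0.3,-0.002,0,0.0065,0,0.05,0],[0.3,-0.002,0,0.0065,0,0.05,0],[0.3,0,0,0,0,0,0],[0.3,0,0,0,0,0,0]]'; python3 go.py -40 26 203 81
```

```text
time: 12.85
tool_pos: [0.5864, 0.1127, 0.1065]
tool_rot: [-0.113, 0.775, 0.145, 0.605]
contact_force: [-0.3, 0.0, -1.3]
gripper_width: 0.638
grasp_force: 66.2
now slot [-40.   25.7 206.8] tcp [-86.2  25.6 106.5] tilt [-0.03 75.99 -0.09] F cub [-0.3  0.1 -1.3] q [-0.151 -0.063  2.406  2.28   0.689 -0.977] t 12.85 w 0.638
rot [-0.0006  0.0875  0.0015] then trans [-0.006  -0.0004  0.01  ] rows 0.46530646063714365 0.18642399692984676
```

```bash
python3 -m crank '[[0.3,-0.0018,0,0.0053,0,0.044,0],[0.3,-0.0018,0,0.0053,0,0.044,0],[0.3,0,0,0,0,0,0],[0.3,0,0,0,0,0,0]]'; python3 go.py -40 26 202 83
```

```text
time: 13.35
tool_pos: [0.5952, 0.1161, 0.1004]
tool_rot: [-0.119, 0.747, 0.14, 0.639]
contact_force: [0.1, -0.3, -0.2]
gripper_width: 0.638
grasp_force: 66.2
now slot [-39.6  25.7 204.3] tcp [-76.7  25.5 100.4] tilt [-0.05 81.02 -0.08] F cub [-0.  -0.3 -0.2] q [-0.144  0.047  2.379  2.416  0.819 -1.116] t 13.35 w 0.638
rot [-0.0003  0.0346  0.0015] then trans [-0.0032 -0.0005  0.0036] rows 0.18425502400417565 0.07679105900371445
```

```bash
python3 -m crank '[[0.3,-0.001,0,0.001,0,0,0],[0.3,-0.001,0,0.001,0,0,0],[0.3,0,0,0,0,0,0],[0.3,0,0,0,0,0,0]]'; python3 go.py -40 26 202 83; python3 see.py 3 | grep slot
```

```text
time: 13.85
tool_pos: [0.5973, 0.1167, 0.0988]
tool_rot: [-0.119, 0.746, 0.14, 0.64]
contact_force: [0.5, 0.2, 4.4]
gripper_width: 0.636
grasp_force: 66.2
now slot [-37.7  25.6 202.9] tcp [-74.6  25.4  98.8] tilt [-0.06 81.2  -0.09] F cub [ 0.5 -0.   4.4] q [-0.142  0.06   2.372  2.425  0.826 -1.124] t 13.85 w 0.636
rot [-0.0003  0.0315  0.0017] then trans [-0.0018 -0.0006  0.0012] rows 0.1675691540279869 0.03671084066755512
 slot 0.79 [115.2568  -5.9593  19.    ] [253.9, 259.5]
```

View pics/top3.png

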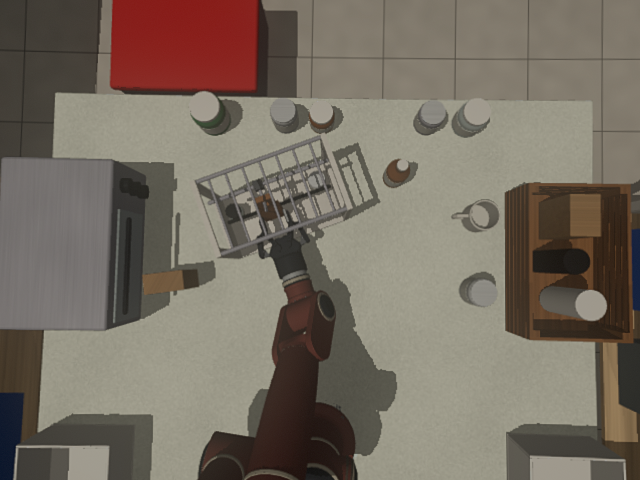

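The head is at (268,205) on the hook, and the +4.4 N vertical force shows the bar resting on it. I'll ease off slightly, then release.

```bash
python3 -m crank '[[0.3,0.0007,0,0,0,0,0],[0.7,0,0,0,0,0,0],[0.75,0,0,0,0,0,0],[0.85,0,0,0,0,0,0],[0.9,0,0,0,0,0,0]]'; python3 -m crank '[[0.95,0,0,0,0,0,0],[0.95,0,0,0,0,0,0]]'; python3 go.py -40 26 202 83
```

```text
time: 14.68
tool_pos: [0.5962, 0.1166, 0.0974]
tool_rot: [-0.119, 0.748, 0.139, 0.638]
contact_force: [-0.3, -0.0, -0.1]
gripper_width: 0.9
grasp_force: 0.0
time: 14.92
tool_pos: [0.5966, 0.1166, 0.0979]
tool_rot: [-0.119, 0.747, 0.14, 0.639]
contact_force: [-0.1, 0.4, 0.2]
gripper_width: 0.944
grasp_force: 0.0
now slot [-38.   25.6 201.9] tcp [-75.2  25.5  97.9] tilt [-0.05 81.01 -0.03] F cub [0.  0.4 0.2] q [-0.142  0.058  2.374  2.424  0.823 -1.123] t 14.925 w 0.944
rot [0.0003 0.0348 0.001 ] then trans [-0.0009 -0.0005  0.0018] rows 0.18517454855207888 0.033206973694465014
```

```bash
python3 -m crank '[[0.95,0,0,-0.01,0,0,0],[0.95,0,0,-0.015,0,0,0],[0.95,0,0,-0.02,0,0,0],[0.95,0,0,-0.02,0,0,0],[0.95,0,0,0,0,0,0]]'; python3 go.py -40 26 202 83
```

```text
time: 15.55
tool_pos: [0.5355, 0.0932, 0.1078]
tool_rot: [-0.118, 0.748, 0.139, 0.639]
contact_force: [0.8, -0.6, -0.6]
gripper_width: 0.947
grasp_force: 0.0
now slot [-103.5   25.7  211.7] tcp [-140.7   25.7  107.8] tilt [-0.11 80.99  0.02] F cub [ 0.6 -0.9 -0.6] q [-0.251 -0.14   2.532  2.271  0.846 -1.016] t 15.55 w 0.947
rot [0.0015 0.035  0.0009] then trans [-0.0027 -0.0003  0.068 ] rows 0.18654905192040871 1.0888901240948823
```

```bash
python3 -m crank '[[0.95,0,0,0,0,0,0],[0.95,0,0,0,0,0,0],[0.95,0,0,0,0,0,0],[0.95,0,0,0,0,0,0]]' >/dev/null; python3 - <<'E'
from h import *
np.set_printoptions(precision=1,suppress=True)
for rep in range(2):
  for c in ['side','top']:
    im,d=grab(c,c+f'4{rep}'); o=manip.outline_of(c,'board')
    print(c,[ (round(x['conf'],2),x['extent']) for x in o[:2]])
    if o:
        m=o[0]['region']; rc=np.argwhere(m); q=cub(pts(c,rc,d[m]))*1000; q=q[(q[:,0]>-100)&(q[:,0]<0)&(q[:,2]<262)]
        print(len(q),np.percentile(q,[2,50,98],axis=0))
im=cv2.imread('pics/side41.png')[170:330,170:370]; cv2.imwrite('pics/s4c.png',cv2.resize(im,(750,600),interpolation=cv2.INTER_CUBIC))
E
```

```text
side [(0.58, [253.6, 237.3, 276.5, 300.2])]
511 [[-59.7  -1.6  52.7]
 [-48.2  34.2 157.1]
 [-33.1  53.9 233.9]]
top [(0.95, [257.8, 193.1, 284.4, 217.1]), (0.29, [227.1, 199.2, 246.0, 218.7])]
359 [[-60.5  -3.9  57.5]
 [-49.6  23.  158.4]
 [-31.8  47.8 236.9]]
side [(0.92, [253.1, 238.5, 276.8, 302.5]), (0.33, [196.1, 166.1, 323.2, 350.8])]
585 [[-59.9 -39.1  17.7]
 [-47.7  33.9 157.7]
 [-31.   53.5 234.2]]
top [(0.94, [257.2, 195.0, 286.3, 218.5]), (0.23, [187.5, 131.2, 355.8, 259.5])]
399 [[-60.6  -4.1  52.1]
 [-49.4  23.6 157.9]
 [-30.3  49.4 236.2]]
```

View pics/s4c.png

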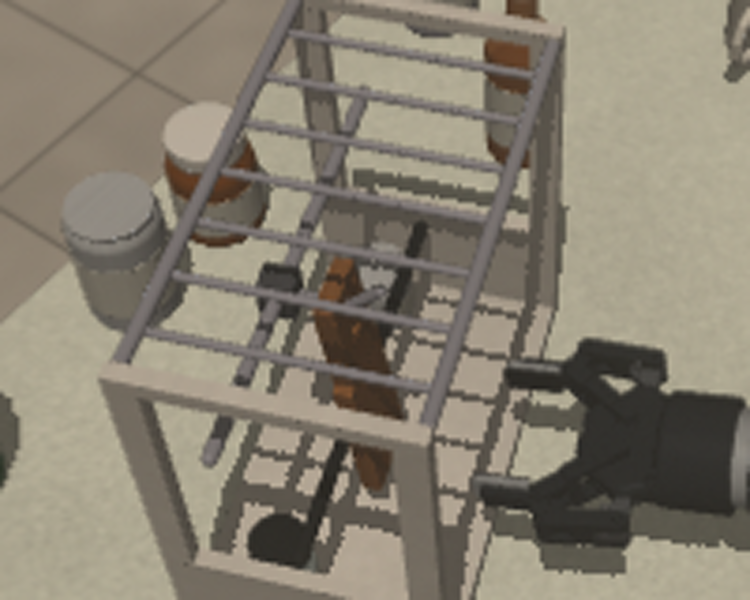

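The board hangs on the hook: its head is at (340,290) in the crop, the hook tip pokes through near (375,298), and the head's top is at z ≈ 234 mm. The gripper is clear. Two pictures agree that the board is still, so I'm handing the job in.

```bash
python3 -c "
from plant import manip
print(manip.job_done())"
```

```text
the job is handed in; nothing more can be done
None
```

The board is hanging by its slot on the hook and was still in the last pictures, the gripper is clear of it, the highest contact I measured was about 6 N, and the job is handed in (no verdict was returned).

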